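Tag out a lint filter and open its cap of unknown thread hand

TASK

The lint filter on the laundry counter is to be cleaned: first take the red out-of-service tag from its slotted holder and hang it by its hole on the hanger's peg, letting go of it. Then open the filter's blue cap, a part-turn cap that may be left- or right-handed and looks the same either way: turn it by its orange bar, try one way and, if it stops, the other, without forcing it, and once it is loose lift it well clear, about 10 cm above the filter. Finish holding the cap there, still and level, in the gripper, and leave the other things on the counter where they are.

Things in the scene. Friction and masses are not known exactly. Their poses are not given: they have to be found in the camera images.
- tag: Red plastic plate tag with a white stripe, 10 mm thick (x), 60 wide (y), 110 tall (z), 80 g. Origin at the centre of its lower edge, z up. Starts upright in the holder's slot, top 116 mm above the counter. A square 24 x 24 mm hole goes through it 60 to 84 mm above its lower edge; pinch the solid top 26 mm from above, across its thickness.
- tag_hole (a point): Centre of the tag's hole, 72 mm above its lower edge and 38 mm below its top; the hole runs along the tag's x.
- holder: Fixed grey slotted holder for the tag, 60 x 90 mm, 40 mm high, origin under its centre on the counter. The slot is 13 mm wide (x), 66 mm long (y), and its floor is 6 mm above the counter; the tag is drawn straight up out of it.
- hanger: Fixed stand; origin on the counter straight below the middle of the peg, z up. Column 16 mm in diameter, 174 mm high, at +45 mm along its x. From it a level steel peg of 8 mm diameter, axis 160 mm above the counter, points along -x and ends at x = -45 mm in a yellow ball of 14 mm diameter. Foot 130 x 80 mm, 10 mm high.
- peg_mid (a point): Middle of the peg, on its axis; same axes as the hanger. The tag's hole goes over the ball from the hanger's -x side; the tag then hangs on the peg between ball and column.
- canister: Fixed lint filter canister: grey drum of 112 mm diameter, 70 mm high, white neck of 92 mm diameter up to 100 mm, two brass ports at the sides, z up. Origin on the counter under its centre. Its x axis is within 0.06 rad of the cap's x axis at the start.
- cap: Loose blue round cap on the canister's neck: disc 80 mm in diameter, 14 mm thick, 120 g. Origin at the centre of the disc's underside, 100 mm above the counter when seated, z up. Orange grip bar on top, 16 mm wide (cap y), 62 mm long (cap x), 14 to 40 mm above the origin. Hidden stem and lugs reach 20 mm below the origin.
- cap_bar (a point): Middle of the grip bar, 27 mm above the cap's origin. Starts locked (2 mm of play upwards). One way (differs, not visible) it meets a hard stop after 0.05 to 0.3 rad; the other way it turns freely (under 0.2 Nm), is loose from 0.75 rad past its start, has an end stop at about 1.1 rad and lifts straight up in between (0.9 is the middle). It does not rise while turning.
- detergent: Bystander: orange detergent bottle with blue cap, 84 mm in diameter, 210 mm tall, origin under its centre.
- soap: Bystander: orange soap carton, 60 x 100 x 40 mm, origin under its centre.
- jar: Bystander: green jar with white cap, 70 mm in diameter, 90 mm tall, origin under its centre.
- scoop: Bystander: blue measuring cup, 64 mm in diameter, 60 mm tall, origin under its centre.
- spray: Bystander: white bottle with red cap, 60 mm in diameter, 170 mm tall, origin under its centre.
- brush: Bystander: wooden-handled brush lying flat on the counter along its x, 200 mm long, at the left edge of the work area.
Not all that is in view belongs to the job. Leave any pink or turquoise look-alike of the cap alone.

How it is judged:
By the outcome, as a careful person would: the job done as asked, in the order asked, and still so for the second after the job is handed in, while the arm keeps its last pose, push and grip.
It also fails if it takes over 64 s, if anything falls off the work surface, if the arm or the gripper's body presses on something with over 40 N, if the wrist force passes 120 N, or if a joint passes its speed limit or range.

ROBOT

A 7-joint arm with a two-finger parallel gripper is mounted at the origin on the work surface. World frame = base frame: x ahead of the robot, y to its left, z up, the work surface at z = 0. Lengths are in mm, angles in rad, forces in N, time in s.
With the tool pointing down it reaches from about 400 to 900 mm from the base axis. Payload 5.6 kg.
Tool frame: the origin (TCP) lies midway between the tips of the shut fingers; the grasp point (between the pads) lies 19 mm behind it; x points along the fingers, y is the direction in which the jaws open and shut, and the axes are right-handed (so a half turn about x gives the same grasp; the last joint's range is limited). The gripper opens to 92 mm and grips with 3 to 60 N. Pads are 20 mm wide; open, the fingers measure 128 mm over their backs; the gripper's body (75 mm by 189 mm) begins 69 mm behind the grasp point.
Start: joints at [1.088, 0.468, -0.012, 1.603, 0.006, 1.071, -0.056], TCP at [276.704, -588.17, 214.592] pointing down, gripper open.
Joint ranges: [-2.53, 2.53], [-0.31, 2.02], [-1.57, 1.55], [0.28, 2.44], [-1.29, 4.43], [0.15, 1.84], [-2.92, 2.92]. Speed limits (rad/s): [2.57, 2.57, 3.14, 3.14, 3.14, 3.14, 3.14].

INTERFACE

Orientations are given as a rotation vector (axis times angle).
In Python, from cell import robot, grip, kin, viewer gives the robot as it stands. Calls block until the motion is done:
- robot.movep(position, orientation): joint-space move of the TCP to a pose.
- robot.servo_line(position, feed=150, rotation=None): straight line of the TCP; rotation=None keeps the orientation; feed is the mean speed in mm/s.
- robot.goto_joints(angles): joint-space move.
- grip(opening, newtons=None): opening from 0.0 (shut) to 1.0 (fully open); newtons is the grip in N (None keeps the last); returns when the fingers have stopped.
- robot.hold(seconds).
- kin.ik(position, orientation): joint angles nearest the present ones, or None.
- robot.observe(): the state.
- viewer.read_camera(name): name is "side" or "top" or "wrist"; returns the picture (400x640x3 uint8, red, green, blue); there is no depth.
- viewer.camera_info(name): a dict with "camera_matrix" (3x3 intrinsics, pixels), "k1" (the pictures are not rectified: a ray, as slopes to the right and down, at radius r is drawn at 1 + k1 r^2 times it, then the intrinsics apply), "R" (3x3) and "t" (3): a world point X has camera coordinates R X + t. Camera axes: x right, y down, z forward; pixel columns grow to the right and rows downward; lengths in mm; the calibration is good to about 2 mm. A picture is of the moment at which its call begins: read the wrist's pose just before it. camera_info takes no time and is no camera call; for the wrist camera it gives the pose at the moment of the call.
A pose or a line that the arm cannot do raises robot.IKError and nothing moves.
- robot.job_done(): hands the job in, once; it reports no verdict.
Trained networks look in the newest picture that a camera, given by its name, has taken for a name from the list of things; names that differ only in an ending like _2 or _b are one class to them, and where a whole thing is asked for, a point or a joint stands for the part that bears it (a point fixed in the world has none). Each returns a list of dicts, best first, with "confidence" (0 to 1); they miss things now and then, are a little off and sometimes report something else, mostly with a low value. They report only what shows in the picture. A call takes as long as a camera call. They do not tell look-alikes from the thing itself.
- viewer.silhouettes(name, camera): "mask" (400x640 bool, what is visible of it).
- viewer.pinpoint(name, camera): "at" ([x, y, z] in mm, in the coordinates of the camera as it stood for that picture, good to about 4 mm: a listed point, or the origin of a listed thing).
The state is a dict: "t": time; "joints": joint angles; "joint_velocities": joint speeds; "joint_torque": joint torques, N m; "tcp_pos": TCP position; "tcp_rot": TCP orientation; "contact_force": force on the tool from outside, world axes, zero at the start; "wrist_torque": the same for the moment, N m; "grip_width": opening from 0.0 (shut) to 1.0 (fully open).
Only numpy, scipy, OpenCV 4.12 (cv2) and the standard library are available. Lean on these libraries where they do the work, as an engineer would, in place of code of your own. Each camera call takes 0.05 s, during which the arm holds its last target. There are 200 camera calls.

## Working session

There is one attempt and no reset: what is moved stays moved. The work goes in short steps, each a Python script; the robot and the scene stay as the last script left them, time stands still between calls to the robot, and variables do not carry over. Pictures are saved under pics/ and viewed, about 8 in all and at most 12, crops included, and the job is handed in when it is done.

```bash
mkdir -p pics; ls
cat > h.py <<'E'
import numpy as np, cv2
from scipy.spatial.transform import Rotation as Rn
from cell import robot, grip, kin, viewer
def save(cam,fn):
    im=viewer.read_camera(cam); cv2.imwrite('pics/'+fn,im[:,:,::-1]); return im
def w(ci,p): return np.array(ci['R']).T@(np.array(p)-np.array(ci['t']))
def proj(ci,X):
    c=np.array(ci['R'])@np.array(X,float)+np.array(ci['t']); s=c[:2]/c[2]; s=s*(1+ci['k1']*(s@s))
    K=np.array(ci['camera_matrix']); return K[:2,:2]@s+K[:2,2]
def ray(ci,uv,z):
    """world point at height z seen at pixel uv"""
    K=np.array(ci['camera_matrix']); d=np.linalg.solve(K[:2,:2],np.array(uv,float)-K[:2,2]); s=d.copy()
    for _ in range(20): s=d/(1+ci['k1']*(s@s))
    R=np.array(ci['R']); o=-R.T@np.array(ci['t']); v=R.T@np.array([s[0],s[1],1]); return o+v*(z-o[2])/v[2]
def down(yaw):
    """tool x down, jaw axis (tool y) at world yaw"""
    y=np.array([np.cos(yaw),np.sin(yaw),0]); x=np.array([0,0,-1.]); return Rn.from_matrix(np.c_[x,y,np.cross(x,y)]).as_rotvec()
E
python3 - <<'E'
from h import *
for c in ['top','side']:
    save(c,c+'0.png'); ci=viewer.camera_info(c)
    for n in ['tag','tag_hole','holder','hanger','peg_mid','canister','cap','cap_bar']:
        for d in viewer.pinpoint(n,c)[:3]:
            p=w(ci,d['at']); print(c,n,round(d['confidence'],2),p.round(0),proj(ci,p).round(0))
o=robot.observe();print(o['t'],o['tcp_rot'],Rn.from_rotvec(o['tcp_rot']).as_matrix().round(2))
E
cd pics; python3 -c "
import cv2,numpy as np
cv2.imwrite('a.png',cv2.resize(np.vstack([cv2.imread('top0.png'),cv2.imread('side0.png')]),(480,600)))"
```

```text
pics
top tag 0.65 [470. 237.   5.] [256. 246.]
top tag 0.4 [773. -27.  -1.] [332. 150.]
top tag_hole 0.42 [473. 236.  79.] [253. 242.]
top holder 0.85 [469. 237.   0.] [256. 247.]
top hanger 0.65 [529.   3.   2.] [329. 223.]
top peg_mid 0.63 [529.   7. 158.] [329. 213.]
top canister 0.82 [ 502. -259.   -4.] [410. 225.]
top cap 0.88 [ 486. -423.   20.] [463. 225.]
top cap 0.7 [ 331. -279.   24.] [425. 278.]
top cap 0.7 [ 342. -402.   19.] [462. 271.]
top cap_bar 0.94 [ 347. -402.   49.] [466. 269.]
top cap_bar 0.81 [ 334. -275.   50.] [426. 276.]
top cap_bar 0.66 [ 497. -263.  124.] [422. 220.]
side tag 0.78 [473. 234.   3.] [299. 272.]
side tag_hole 0.9 [471. 238.  78.] [297. 253.]
side tag_hole 0.17 [ 645. -387.   -2.] [382. 198.]
side holder 0.63 [472. 238.   1.] [298. 273.]
side hanger 0.69 [530.  11.  -5.] [335. 242.]
side hanger 0.53 [470. 237.  -2.] [298. 274.]
side peg_mid 0.74 [527.   3. 161.] [338. 202.]
side canister 0.56 [ 494. -259.   -0.] [390. 220.]
side cap 0.82 [ 333. -281.   16.] [427. 230.]
side cap 0.8 [ 503. -262.   95.] [391. 197.]
side cap 0.79 [ 348. -408.   16.] [443. 217.]
side cap_bar 0.75 [ 491. -418.   47.] [416. 197.]
side cap_bar 0.67 [ 330. -281.   47.] [429. 223.]
side cap_bar 0.58 [ 502. -259.  128.] [391. 190.]
0.9 [ 1.97787705  0.44194558 -1.97794071] [[-0.    0.43 -0.9 ]
 [-0.   -0.9  -0.43]
 [-1.    0.    0.  ]]
```

View pics/top0.png

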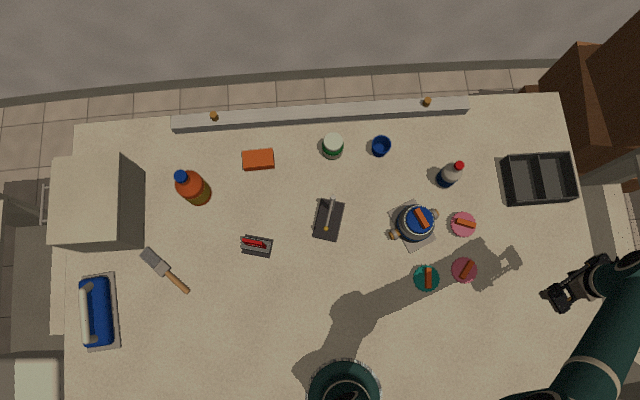

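View pics/side0.png

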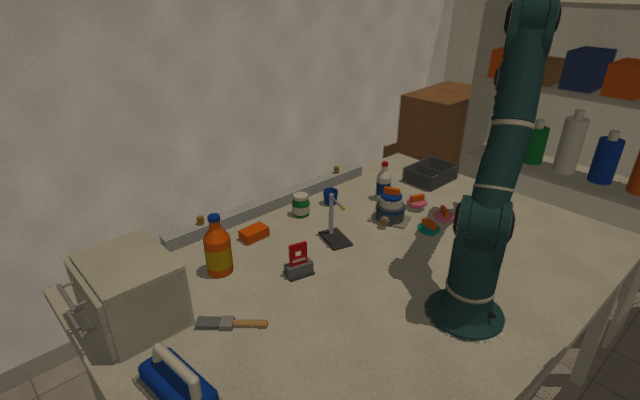

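The tag stands in its grey holder at top (256,243). The hanger is at (328,215), with the peg ball toward the robot. There are four cap-like things: blue on the canister (418,218), pink (463,225), pink (464,270) and turquoise (426,278). Only the one at (418,218) is blue and on a canister. Next I'll look at the hanger and tag from close up.

Run:
```python
from h import *
ci=viewer.camera_info('wrist');o=robot.observe()
M=Rn.from_rotvec(o['tcp_rot']).as_matrix(); R=np.array(ci['R']);c=-R.T@np.array(ci['t'])
print('cam in tool',(M.T@(c-o['tcp_pos'])).round(1),(M.T@R.T).round(2).tolist(), np.array(ci['camera_matrix'])[0])
for y in [0,np.pi]:
    for p in [(500,0,330),(472,237,330),(472,237,94),(525,5,168),(500,-260,120)]:
        q=kin.ik(p,down(y)); print(y,p,None if q is None else np.round(q,2))
robot.servo_line([300,-500,400],feed=250)
robot.movep([470,100,400],down(np.pi) if kin.ik([470,100,400],down(np.pi)) is not None else down(0)); o=robot.observe(); print(o['t'],o['joints'])
ci=viewer.camera_info('wrist');save('wrist','w1.png')
for n in ['tag','tag_hole','holder','hanger','peg_mid']:
    for d in viewer.pinpoint(n,'wrist')[:2]:
        p=w(ci,d['at']); print(n,round(d['confidence'],2),p.round(0),proj(ci,p).round(0))
```

```text
cam in tool [-170.7   -0.4  -76.2] [[0.0, -0.27, 0.96], [1.0, 0.0, -0.0], [-0.0, 0.96, 0.27]] [344.17419422   0.         319.33636628]
0 (500, 0, 330) [ 0.5   0.16 -0.63  1.78  0.1   1.23 -0.16]
0 (472, 237, 330) [ 0.36  0.35 -1.11  1.71  0.33  1.29 -0.82]
0 (472, 237, 94) [ 0.28  0.74 -1.09  1.95  0.8   0.97 -1.2 ]
0 (525, 5, 168) [ 0.41  0.39 -0.59  1.92  0.27  0.91 -0.31]
0 (500, -260, 120) [ 0.7   0.47 -0.36  1.88  0.22  0.83  0.23]
3.141592653589793 (500, 0, 330) [ 0.98  0.37 -1.29  1.76  0.37  1.29  2.75]
3.141592653589793 (472, 237, 330) [ 0.46  0.46 -1.3   1.7   0.45  1.33  2.22]
3.141592653589793 (472, 237, 94) [ 0.39  0.94 -1.33  1.94  1.02  1.17  1.78]
3.141592653589793 (525, 5, 168) [-1.03  0.69  1.36  2.   -0.77  1.11 -2.47]
3.141592653589793 (500, -260, 120) [ 0.22  0.44  0.26  1.91 -0.15  0.81 -2.59]
4.275 [ 0.87241426  0.23357786 -1.31686457  1.68978956  0.22920094  1.39697928
  2.6617853 ]
tag 0.92 [480. 241.   7.] [314. 232.]
tag_hole 0.84 [472. 242.  83.] [318. 251.]
tag_hole 0.18 [658. 421.   4.] [221. 320.]
holder 0.58 [468. 235.  -2.] [321. 227.]
hanger 0.67 [533.  10.   3.] [280.  95.]
hanger 0.24 [469. 235.  -2.] [320. 228.]
peg_mid 0.71 [530.   9. 158.] [267.  90.]
peg_mid 0.54 [534.   8.   3.] [279.  93.]
```

View pics/w1.png

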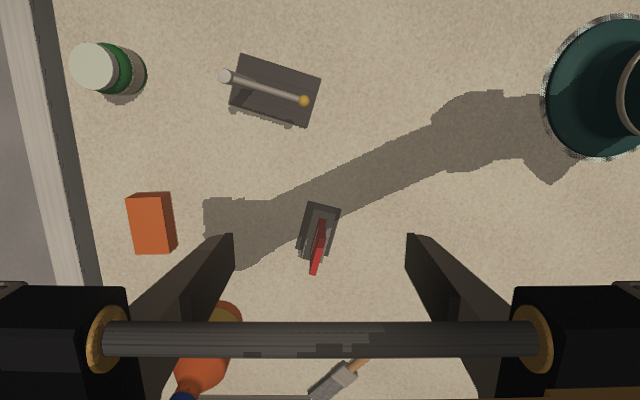

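The tag and holder are at (318,230). The hanger is at (275,90): ball at (304,101), column top at (225,76). Now I'll go above the tag in the better arm configuration (yaw near 0).

Run:
```python
from h import *
ci=viewer.camera_info('wrist')
b=ray(ci,(304,101),160);c=ray(ci,(225,76),174);d=c-b;print('ball',b.round(1),'col',c.round(1),'len',np.hypot(*d[:2]),'yaw',np.arctan2(d[1],d[0]))
robot.movep([472,237,230],down(0.1)); o=robot.observe(); print(o['t'],np.round(o['joints'],2))
ci=viewer.camera_info('wrist');im=save('wrist','w2.png')
for n in ['tag','tag_hole','holder']:
    for d in viewer.pinpoint(n,'wrist')[:1]:
        p=w(ci,d['at']); print(n,round(d['confidence'],2),p.round(0),proj(ci,p).round(0))
h=cv2.cvtColor(im,cv2.COLOR_RGB2HSV)
m=(((h[...,0]<8)|(h[...,0]>172))&(h[...,1]>120)&(h[...,2]>60)).astype(np.uint8)
n,l,s,ce=cv2.connectedComponentsWithStats(m)
print(s[1:][s[1:,4]>50].tolist())
ph,pv=[ray(ci,proj(ci,x),116) for x in ((472,207,116),(472,267,116))]
```

```text
ball [487.8  21.8 160. ] col [573.4  -4.8 174. ] len 89.58289107924627 yaw -0.30142768587607455
7.35 [ 0.03  0.33 -0.67  1.85  0.23  1.04 -0.64]
tag 0.76 [480. 241.  11.] [326. 170.]
tag_hole 0.88 [470. 235.  79.] [317. 188.]
holder 0.6 [466. 233.  -2.] [313. 173.]
[[305, 150, 34, 80, 1210]]
```

View pics/w2.png

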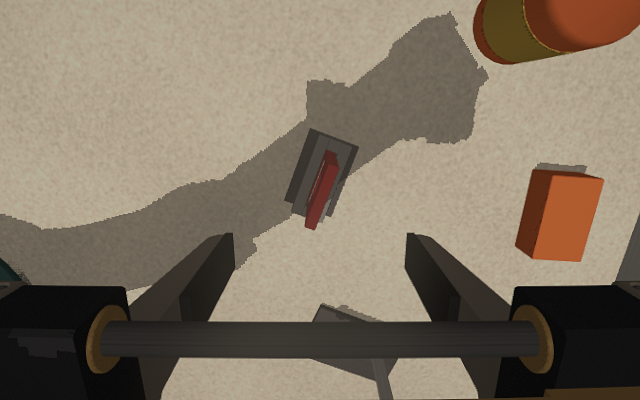

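```bash
python3 -c "
import cv2
i=cv2.imread('pics/w2.png')[120:240,270:380];i=cv2.convertScaleAbs(i,alpha=1.8)
cv2.imwrite('pics/w2c.png',cv2.resize(i,None,fx=5,fy=5,interpolation=cv2.INTER_CUBIC))"
```

```text
(no output)
```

View pics/w2c.png

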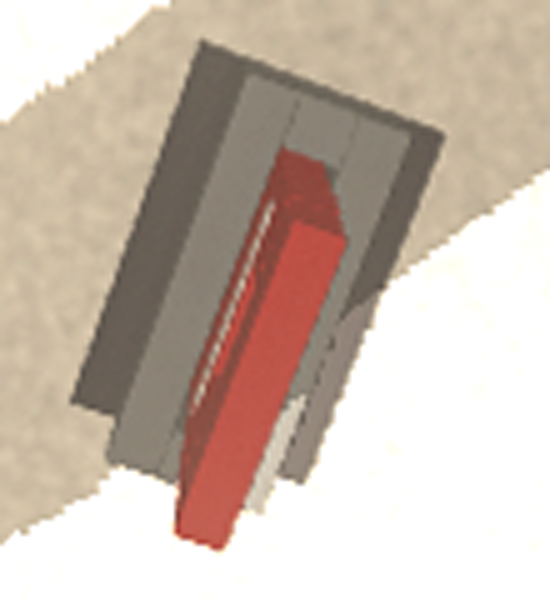

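The bright top face of the tag runs from pixel (334,166) to (310,228). I'll compute its pose and pick it up.

Run:
```python
from h import *
ci=viewer.camera_info('wrist')
a=ray(ci,(334.4,166),116);b=ray(ci,(309.9,228.2),116);d=a-b
c=(a+b)/2; yaw=np.arctan2(-d[0],d[1]); yaw=(yaw+np.pi/2)%np.pi-np.pi/2
print(c.round(1),np.hypot(*d[:2]),yaw)
grip(0.5)
robot.movep([c[0],c[1],150],down(yaw)); o=robot.observe();print(o['t'],np.round(o['tcp_pos'],1))
robot.servo_line([c[0],c[1],94],feed=80); print(robot.observe()['contact_force'])
grip(0.0,25); o=robot.observe(); print(o['t'],o['grip_width'],np.round(o['contact_force'],1),np.round(o['wrist_torque'],2))
robot.servo_line([c[0],c[1],225],feed=100); o=robot.observe(); print(o['t'],o['grip_width'],np.round(o['contact_force'],1),np.round(o['wrist_torque'],2))
ci=viewer.camera_info('wrist')
save('wrist','w3.png')
```

```text
[474.7 235.9 116. ] 59.05441151288168 -0.2616325721512551
8.825 [474.7 236.4 150.2]
[-0.67970562  0.50492622  0.22579359]
10.3083 0.11108981697100928 [-1.   0.   1.1] [-0.13 -0.02  0.  ]
11.7667 0.10837578421252886 [-0.1  0.2 -1.1] [-0.05 -0.    0.01]
```

View pics/w3.png

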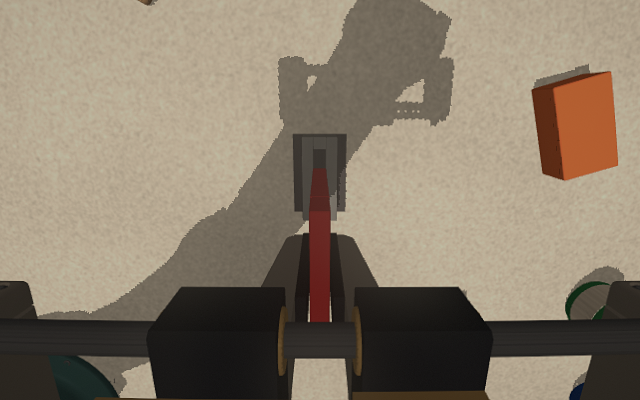

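Grip width reads 10 mm, and the tag hangs straight in the jaws, centred at column 320. Now I'll go to the approach point short of the ball and look.

Run:
```python
from h import *
o=robot.observe();ci=viewer.camera_info('wrist')
e=ray(ci,(320,211),247); print('half len along tag',np.hypot(*(e-o['tcp_pos'])[:2]))
yaw=-0.30; u=np.array([np.cos(yaw),np.sin(yaw)]); m=np.array([530.6,8.5])
p=m-95*u
robot.movep([*p,225],down(yaw)); robot.servo_line([*p,176],feed=100)
o=robot.observe(); print(o['t'],np.round(o['tcp_pos'],1),np.round(o['joints'],2))
ci=viewer.camera_info('wrist');save('wrist','w4.png')
print('pred ball',proj(ci,[*(m-45*u),160]),'col',proj(ci,[*(m+45*u),174]))
for n in ['peg_mid','tag_hole']:
    for d in viewer.pinpoint(n,'wrist')[:1]:
        q=w(ci,d['at']); print(n,round(d['confidence'],2),q.round(0),proj(ci,q).round(0))
```

```text
half len along tag 29.890973201931057
13.2833 [440.2  37.3 176.1] [ 0.33  0.22 -0.54  2.1   0.15  0.86 -0.6 ]
pred ball [404.53758788 241.30512302] col [571.87367892 250.60544604]
peg_mid 0.97 [533.   9. 162.] [486. 240.]
```

View pics/w4.png

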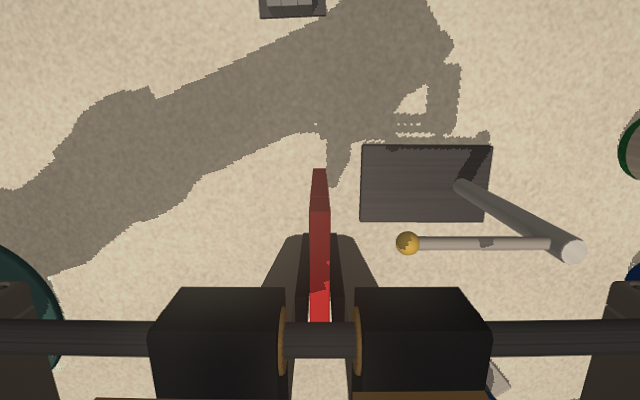

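The ball is at (408,243), predicted (405,241). The column top is at (573,251), predicted (572,251). That's within 2 mm, so I'll thread the tag, lower it and release.

Run:
```python
from h import *
def s(k): o=robot.observe();print(k,round(o['t'],2),np.round(o['tcp_pos'],1),np.round(o['contact_force'],1),round(o['grip_width'],3))
yaw=-0.30; u=np.array([np.cos(yaw),np.sin(yaw)]); m=np.array([530.6,8.5])+0.8*u
s(0)
robot.servo_line([*(m-40*u),176],feed=60); s('ball')
robot.servo_line([*(m-6*u),176],feed=60); s('in')
robot.servo_line([*(m-6*u),169],feed=40); s('low')
grip(0.30); s('open')
robot.servo_line([*(m-6*u),290],feed=120); s('up')
ci=viewer.camera_info('wrist');save('wrist','w5.png');save('side','s5.png')
i=cv2.imread('pics/w5.png');j=cv2.resize(cv2.imread('pics/s5.png')[150:275,250:450],(640,400),interpolation=cv2.INTER_CUBIC)
cv2.imwrite('pics/w5b.png',cv2.resize(np.vstack([i,j]),(480,600)))
```

```text
0 13.43 [440.4  36.8 176.7] [1.3 0.2 0.3] 0.105
ball 14.52 [492.8  20.2 175.9] [-0.1  0.7 -0. ] 0.104
in 15.23 [525.4  10.2 175.8] [ 0.6  0.1 -0.9] 0.109
low 15.56 [525.2  10.1 168.7] [ 0.2  0.5 -0.2] 0.108
open 16.01 [525.7  10.  169.1] [0.7 0.1 0.1] 0.298
up 17.17 [525.1   9.9 289.2] [ 0.4 -0.2 -0.5] 0.301
```

View pics/w5b.png

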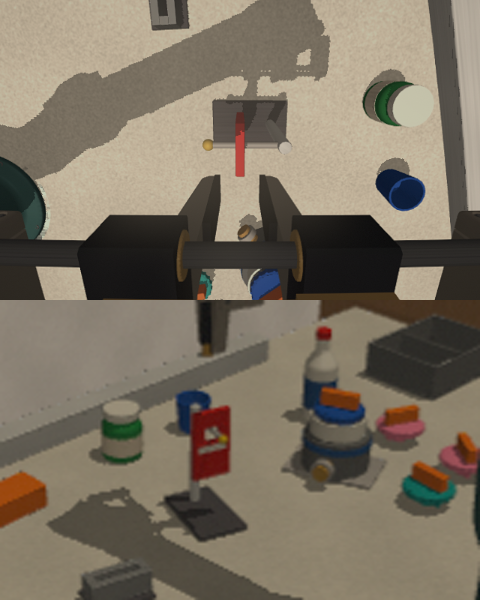

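The tag hangs on the peg between ball and column at side crop (210,440), released. Now I'll look at the canister cap from close above.

Run:
```python
from h import *
robot.movep([500,-260,240],down(-0.3)); o=robot.observe(); print(o['t'],np.round(o['joints'],2))
ci=viewer.camera_info('wrist');im=save('wrist','w6.png')
for n in ['cap','cap_bar','canister']:
    for d in viewer.pinpoint(n,'wrist')[:2]:
        p=w(ci,d['at']); print(n,round(d['confidence'],2),p.round(0),proj(ci,p).round(0))
c=viewer.silhouettes('cap','wrist'); print([(round(d['confidence'],2),int(d['mask'].sum())) for d in c])
h=cv2.cvtColor(im,cv2.COLOR_RGB2HSV); print(h[200,320])
m=((h[...,0]>5)&(h[...,0]<20)&(h[...,1]>170)&(h[...,2]>150)).astype(np.uint8)
n,l,s,ce=cv2.connectedComponentsWithStats(m)
for i in range(1,n):
    if s[i,4]>150: r=cv2.minAreaRect(np.argwhere(l==i)[:,::-1].astype(np.float32)); print(s[i].tolist(),r)
cv2.imwrite('pics/w6c.png',cv2.resize(im[120:320,220:420,::-1],(600,600),interpolation=cv2.INTER_CUBIC))
```

```text
18.3333 [ 0.71  0.33 -0.37  1.77  0.13  1.07  0.  ]
cap 0.86 [ 490. -418.   19.] [348. 293.]
cap 0.82 [ 329. -280.   20.] [189. 231.]
cap_bar 0.85 [ 329. -282.   48.] [181. 241.]
cap_bar 0.74 [ 492. -421.   45.] [352. 306.]
[(0.92, 1430), (0.84, 6183), (0.83, 3773), (0.3, 4693)]
[ 11 164 188]
```

View pics/w6.png

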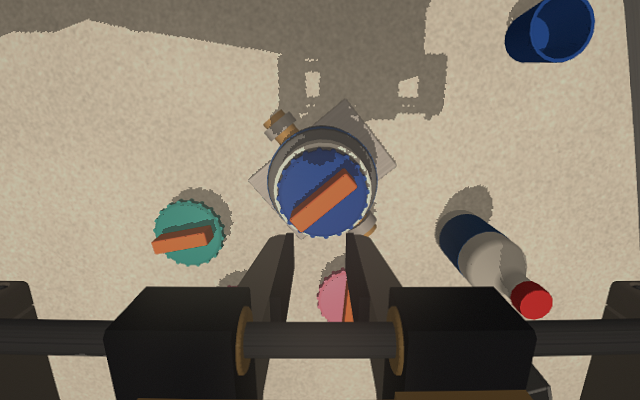

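View pics/w6c.png

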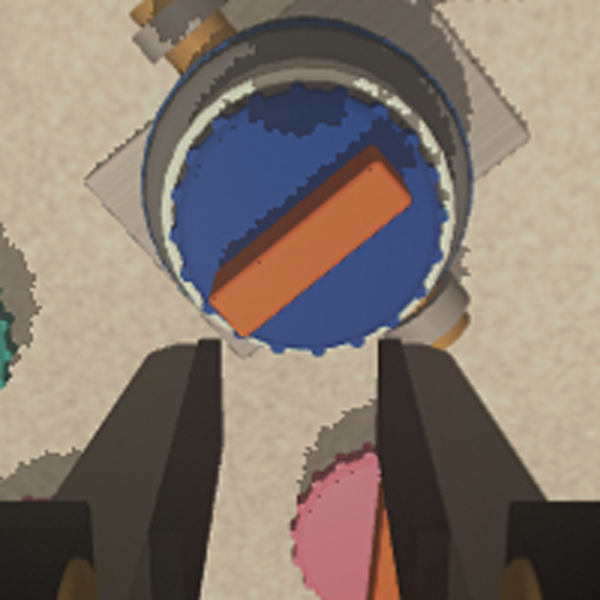

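The bar top on the blue canister cap runs from pixel (351,180) to (296,226). The pink and turquoise ones lie on the counter beside it. I'll grip the bar and try a gentle turn, watching the torque.

Run:
```python
from h import *
import json
def s(k): o=robot.observe();print(k,round(o['t'],2),np.round(o['tcp_pos'],1),np.round(o['contact_force'],1),np.round(o['wrist_torque'],2),round(o['grip_width'],3));return o
ci=viewer.camera_info('wrist')
a=ray(ci,(351.3,180),140);b=ray(ci,(296,225.7),140);d=a-b;c=(a+b)/2
yaw=np.arctan2(d[1],d[0])-np.pi/2; print(c.round(1),np.hypot(*d[:2]),yaw)
json.dump([c[0],c[1],yaw],open('cap.json','w'))
robot.movep([c[0],c[1],190],down(yaw)); s('above')
robot.servo_line([c[0],c[1],119],feed=80); s('down')
grip(0.0,30); o=s('grip'); t0=o['wrist_torque'][2]
for k in range(1,9):
    robot.servo_line([c[0],c[1],119],feed=60,rotation=down(yaw+0.05*k)); o=s(0.05*k)
    if abs(o['wrist_torque'][2]-t0)>0.4 or np.linalg.norm(o['contact_force'][:2])>15: break
```

```text
[ 503.1 -261.6  140. ] 59.702146583839564 -1.1567773012683624
above 19.38 [ 503.5 -261.3  190.3] [ 0.3  0.8 -0.4] [0.02 0.02 0.03] 0.301
down 20.43 [ 503.5 -261.7  119.4] [ 0.6 -0.3 -0.4] [ 0.   -0.01  0.03] 0.301
grip 20.75 [ 503.4 -261.8  119.6] [0.6 1.1 2.3] [0.01 0.08 0.03] 0.171
0.05 21.0 [ 503.5 -261.8  119.5] [-0.7 -0.2  3.9] [0.01 0.1  0.09] 0.171
0.1 21.25 [ 503.5 -261.8  119.6] [-0.3  0.5  4.9] [0.03 0.11 0.09] 0.171
0.15000000000000002 21.5 [ 504.  -262.3  119.6] [ 1.3 -2.2  5.5] [-0.37 -0.38  0.05] 0.168
0.2 21.75 [ 504.4 -262.7  119.6] [ 4.2 -3.6  4. ] [-0.87 -0.96 -0.  ] 0.169
0.25 22.0 [ 504.8 -262.9  119.7] [ 4.5 -2.9  2.8] [-0.97 -1.18 -0.39] 0.17
```

Torque builds past about 0.15 rad, which is the stop. I'll reverse.

Run:
```python
from h import *
import json
def s(k): o=robot.observe();print(k,round(o['t'],2),np.round(o['tcp_pos'],1),np.round(o['contact_force'],1),np.round(o['wrist_torque'],2),round(o['grip_width'],3));return o
x,y,yaw=json.load(open('cap.json'))
for a in [0.1,0,-.1,-.2,-.3,-.4,-.5,-.6,-.7,-.8,-.85,-.9]:
    robot.servo_line([x,y,119],feed=60,rotation=down(yaw+a)); o=s(a)
    if a<0 and (abs(o['wrist_torque'][2])>0.45 or np.linalg.norm(o['contact_force'][:2])>15): break
```

```text
0.1 22.3 [ 503.5 -261.9  119.5] [ 1.  -1.6  6.3] [-0.4  -0.3  -0.07] 0.17
0 22.55 [ 503.3 -261.5  119.6] [ 1.2 -1.1  7.3] [-0.24 -0.21 -0.12] 0.172
-0.1 22.8 [ 503.2 -261.3  119.5] [-0.1 -0.5  8. ] [-0.09 -0.14 -0.15] 0.173
-0.2 23.05 [ 503.2 -261.2  119.5] [-0.1 -0.4  7.4] [-0.1  -0.11 -0.14] 0.171
-0.3 23.3 [ 503.2 -261.1  119.5] [-0.2 -0.2  8.1] [-0.02 -0.16 -0.13] 0.167
-0.4 23.55 [ 503.2 -261.1  119.5] [ 0.7 -0.1  8.1] [ 0.01 -0.08 -0.09] 0.171
-0.5 23.8 [ 503.2 -261.1  119.5] [0.4 0.4 8.2] [ 0.03 -0.07 -0.09] 0.168
-0.6 24.05 [ 503.2 -261.1  119.6] [1.  0.5 7.6] [ 0.02 -0.08 -0.14] 0.174
-0.7 24.3 [ 503.2 -261.   119.5] [ 0.3 -0.3  8. ] [ 0.01 -0.14 -0.13] 0.172
-0.8 24.55 [ 503.2 -261.1  119.6] [ 0.6 -0.2  8.2] [ 0.01 -0.02 -0.11] 0.176
-0.85 24.8 [ 503.2 -261.1  119.6] [ 0.7 -0.4  8.1] [ 0.07 -0.05 -0.1 ] 0.172
-0.9 25.05 [ 503.2 -261.1  119.6] [ 0.4 -0.3  7.7] [ 0.04 -0.05 -0.08] 0.172
```

Run:
```python
from h import *
import json
def s(k): o=robot.observe();print(k,round(o['t'],2),np.round(o['tcp_pos'],1),np.round(o['contact_force'],1),np.round(o['wrist_torque'],2),round(o['grip_width'],3));return o
x,y,yaw=json.load(open('cap.json')); x,y=503.2,-261.1
r=down(yaw-.9); ok=True
for z in [123,127]:
    robot.servo_line([x,y,z],feed=30,rotation=r); o=s(z)
    if o['contact_force'][2]<-12: ok=False;break
if ok:
    for z in [160,219]: robot.servo_line([x,y,z],feed=60,rotation=r); s(z)
    robot.hold(1.0); o=s('hold'); print(Rn.from_rotvec(o['tcp_rot']).as_matrix()[:,0].round(3),np.abs(o['joint_velocities']).max())
ci=viewer.camera_info('wrist');save('wrist','w7.png');save('side','s7.png')
i=cv2.imread('pics/w7.png');j=cv2.resize(cv2.imread('pics/s7.png')[120:270,240:480],(640,400),interpolation=cv2.INTER_CUBIC)
cv2.imwrite('pics/w7b.png',cv2.resize(np.vstack([i,j]),(480,600)))
```

```text
123 25.33 [ 502.3 -260.7  122.3] [-0.3 -1.1 -0.9] [-0.09 -0.02  0.01] 0.174
127 25.62 [ 502.9 -260.7  126.9] [ 0.5 -0.4 -1.7] [ 0.08  0.03 -0.04] 0.172
160 26.32 [ 503.1 -261.   160.1] [ 0.1  0.2 -1. ] [0.11 0.01 0.  ] 0.176
219 27.45 [ 502.9 -261.   218.5] [-0.7  0.1 -1.7] [0.04 0.03 0.06] 0.174
hold 28.45 [ 503.2 -261.1  219. ] [-0.4  0.6 -1.9] [0.1  0.04 0.02] 0.175
[ 0. -0. -1.] 0.002386725673395353
```

View pics/w7b.png

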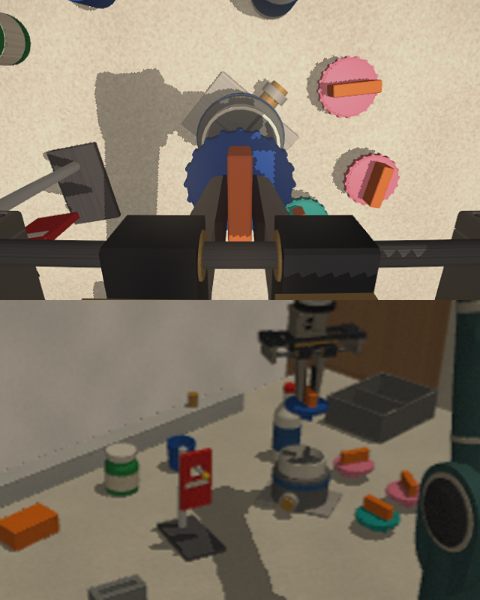

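The cap is off the canister and level in the gripper at side crop (305,405), and the tag still hangs on the peg. I'm handing the job in.

```bash
python3 -c "
from cell import robot
robot.job_done(); o=robot.observe(); print(o['t'],o['tcp_pos'],o['grip_width'])"
```

```text
the job is handed in; nothing more can be done
the job is handed in; nothing more can be done
```

The job is done and handed in at about 28.5 s of the 64 s allowed.

- **Tag:** I drew the red tag out of its holder, threaded it over the ball and let go of it on the peg. The side picture after release, and another after the cap was lifted, both show it hanging between ball and column.
- **Cap:** I turned the blue cap counter-clockwise seen from above first. It stopped at about 0.15 rad. I backed off at 0.4 Nm of turning torque and about 5 N sideways, though the bending moments on the wrist were higher, about 1.2 Nm. I then turned it 0.9 rad the other way, where it moved freely at about 0.1 Nm, and it lifted without resistance.
- **Last check:** After a 1 s hold, the cap was gripped 100 mm above its seat. The tool pointed straight down, the joints were still, and the force matched the cap's weight. The last pictures show the cap level in the gripper and the soap, jar, scoop, spray and look-alike caps apparently unmoved. I did not check the detergent bottle or the brush after the moves.

No check failed. After the hand-in the cell gave no more readings, so the final second was not measured.

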